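# Load the grit-blasting tray in the carving studio, set the extractor and shut the lid

## Robot

A 7-joint arm with a two-finger parallel gripper is mounted at the origin on the work surface. World frame = base frame: x ahead of the robot, y to its left, z up, the work surface at z = 0. Lengths are in mm, angles in degrees, forces in N, time in s.
With the tool pointing down it reaches from about 400 to 850 mm from the base axis. Payload 4.5 kg.
Tool frame: the origin (TCP) lies midway between the tips of the shut fingers; the grasp point (between the pads) lies 19 mm behind it (bot.tcp_to_grasp is the distance from the TCP to the grasp point, in mm); z points along the fingers, y is the line along which they close (so a half turn about z gives the same grasp; the last joint's range is limited). The gripper opens to 85 mm and grips with 20 to 120 N. Pads are 22 mm wide; open, the fingers measure 114 mm over their backs; the gripper's body (76 mm by 85 mm) begins 54 mm behind the grasp point. The pads swing forward as they close: fully open they stand 13 mm farther back than shut.
Start: joints at [75.332, 39.483, -11.15, 89.685, 9.013, 51.709, -12.324], TCP at [178.629, -598.954, 231.317] pointing down, gripper open.
Joint ranges: [-172.22, 172.22], [-26.19, 119.32], [-84.43, 86.54], [7.71, 146.69], [-57.33, 237.33], [2.42, 119.75], [-152.13, 152.13]. Speed limits (degrees/s): [147.25, 147.25, 180, 180, 180, 180, 180].

## Interface

Orientations are given as a 3x3 rotation matrix whose columns are the frame's x, y, z axes.
In Python, from plant import bot gives the robot as it stands. The module is installed in compiled form; this text tells all that it offers.
- The arm moves only by the tool apply_moves, never from a script. Its argument "steps" is a list that holds one entry, the list of rows, each a list of 4 numbers: the shift along the tool's x, y, z scaled (see below), then the turn about the tool's z scaled (see below). In form: [[[x, y, z, turn], ...]]. A call has 1 to 12 rows; each row shifts and turns the commanded pose from where the row before left it, along the tool's axes as they then stand; what a row does not reach is not made up. The controller multiplies each number of a shift by 0.5 m and each number of a turn by 90 degrees. A row lasts 1/8 s, in which the tool goes at most 62.5 mm and 10.7 degrees, less where a joint would pass 70% of its speed; a pose out of reach is approached as far as the arm can. A call with a number of a shift or a turn outside -1 to 1 is refused whole. A call with a gripper value outside its range is refused whole. "gripper" is the opening, from 0 (shut) to 1 (fully open), set as the call begins (left out, the last holds). The fingers move at their own pace and stop on an object; "newtons" is the grip in N (left out, the last holds). Time passes only in rows, so rows that do not move let the fingers close. It gives the time, the measured TCP pose, the force, the opening and the grip force at its end, in the units of the state.
- bot.get_state(): the state, without advancing time (a new reading comes with each control period).
- bot.read_camera(name): name is "scene" or "side" or "wrist"; returns the picture (400x640x3 uint8, red, green, blue); there is no depth.
- bot.calibration(name): a dict with "K" (3x3 intrinsics, pixels), "R" (3x3) and "t" (3): a world point X has camera coordinates R X + t; the wrist camera has in their place "T_tool_cam" (4x4, takes a point from camera to tool coordinates, whose origin is the TCP and whose axes are the flange's). Camera axes: x right, y down, z forward; pixel columns grow to the right and rows downward; lengths in mm; the calibration is good to about 2 mm. A picture is of the moment at which its call begins: read the wrist's pose just before it. calibration takes no time and is no camera call.
- bot.close_job(): hands the job in; it is judged then, once.
The state is a dict: "time": time; "joint_positions": joint angles; "qd": joint speeds; "effort": joint torques, N m; "position": TCP position; "eef_rot": TCP orientation; "wrist_force": force on the tool from outside, world axes, zero at the start; "torque": the same for the moment, N m; "finger_gap": finger opening in mm; "gripper_force": force on a finger pad.
Only numpy, scipy, OpenCV 4.12 (cv2) and the standard library are available. Lean on these libraries where they do the work, as an engineer would, in place of code of your own. Each camera call takes 0.05 s, during which the arm holds its last target. There are 200 camera calls.

## Task

Get the small blasting tray ready: take out the chisel that was left in it and lay it on the rubber mat, then lay every marble blank lying on the bench flat in the tray, one to each outlined place, squared up in an even row that starts at the end nearest the robot and has no gap. Turn the extractor dial so that its pointer meets the brass index tab. With the row complete, press the tray lid down until it is fully shut past its catch; leave the mallet, the jar and the plaster fragment where they stand.

Things in the scene. Friction and masses are not known exactly. Their poses are not given: they have to be found in the camera images.
- tray: Fixed grey steel tray, open on top, outside 322 x 176 x 50 mm, walls 8 mm, floor 8 mm thick. Origin: centre of its underside. Its x runs along its length (away from the robot, yaw within 0.1 rad), y towards the hinged edge (robot's left), z up.
- bay0 (a point): Centre of outlined place 0 on the tray floor, 8 mm over the bench (the end nearest the robot); axes as the tray's. The four places lie in a row along the tray's x, 72 mm apart, each outlined 64 mm (x) by 48 mm (y) in thin white lines.
- bay1 (a point): Centre of outlined place 1 on the tray floor, 8 mm over the bench (counted from the robot end); axes as the tray's. The four places lie in a row along the tray's x, 72 mm apart, each outlined 64 mm (x) by 48 mm (y) in thin white lines.
- bay2 (a point): Centre of outlined place 2 on the tray floor, 8 mm over the bench (counted from the robot end); axes as the tray's. The four places lie in a row along the tray's x, 72 mm apart, each outlined 64 mm (x) by 48 mm (y) in thin white lines.
- bay3 (a point): Centre of outlined place 3 on the tray floor, 8 mm over the bench (the far end); axes as the tray's. The four places lie in a row along the tray's x, 72 mm apart, each outlined 64 mm (x) by 48 mm (y) in thin white lines.
- lid (a joint): Angle of the tray lid (rad): 0 = fully shut (horizontal), grows as it opens; starts 1.7 to 1.9, standing up, leaning a little away from the tray. A stiff hinge keeps it where it is left (5 N at the free edge moves it when upright, 1 to 2 N near shut). It meets a spring catch at about 0.09; about 12 N down at mid free edge snaps it past (past it below about 0.04).
- lid_hinge (a point): Middle of the hinge line, on the tray's +y top edge, 50 mm over the bench, along the tray's x. The lid: 322 mm (along the hinge) x 176 x 10 mm, aluminium frame round a clear window, a lip in mid free edge reaching 22 mm farther. The point turns with the lid: -y runs from hinge to free edge, z is the outer face's normal (up when shut, away from the tray when open).
- lid_edge (a point): Point on the lid's outer face, in mid width, 17 mm in from the free edge, 159 mm from the hinge line: where to push. Axes as lid_hinge.
- blank0: Marble blank, a plain tablet 60 (x) x 44 (y) x 28 (z) mm, about 0.2 kg; origin at the centre of its underside. Three or four are present; an absent one reads None from the start.
- blank1: Marble blank, a plain tablet 60 (x) x 44 (y) x 28 (z) mm, about 0.2 kg; origin at the centre of its underside. Three or four are present; an absent one reads None from the start.
- blank2: Marble blank, a plain tablet 60 (x) x 44 (y) x 28 (z) mm, about 0.2 kg; origin at the centre of its underside. Three or four are present; an absent one reads None from the start.
- blank3: Marble blank, a plain tablet 60 (x) x 44 (y) x 28 (z) mm, about 0.2 kg; origin at the centre of its underside. Three or four are present; an absent one reads None from the start.
- chisel: Steel flat chisel 170 mm long along its x: square shank 16 x 16 mm from x = -85 to +35 mm, flat blade 24 mm wide and 12 mm thick from x = +35 to +85 mm; about 0.28 kg, origin under the middle of its length on its underside. Starts on the tray floor, roughly along the tray.
- mat: Fixed black rubber mat 200 (x) x 100 (y) x 4 mm on the bench, right of the tray; origin at the centre of its underside.
- console: Fixed grey extractor console, 150 x 150 x 50 mm, the dial upright in the middle of its top; origin at the centre of its underside.
- dial (a joint): Angle of the dial (rad), 0 to 3.6, growing clockwise seen from above; it stays where it is left (friction torque about 0.06 N m).
- dial_grip (a point): On the dial's vertical axis, at the height to grip, 87 mm over the bench: the dial is a black disc of radius 36 mm (its top 63 mm over the bench) carrying an upright grip bar 66 long x 14 wide x 30 mm tall (top at 93 mm). Its x runs along the bar to the pointer end; it turns with the dial.
- pointer (a point): Tip of the white pointer at one end of the grip bar (white stripe on that half of the bar), 48 mm from the dial axis; turns with the dial.
- index_mark (a point): Inner tip of the brass index tab that stands at the rim of the dial, 48 mm from the dial axis; fixed during a run. The dial is set when the pointer tip is right at it. Always 0.8 to 2.8 rad clockwise of the start pointing direction.
- mallet: Bystander: carver's round mallet standing on its dark head (68 mm wide, 70 mm high), wooden handle up to 200 mm, left of the robot, nearer than the tray. Origin under its centre.
- jar: Bystander: glass jar 80 mm wide and 100 mm tall, right of the robot. Origin under its centre.
- fragment: Bystander: white plaster fragment, 70 x 60 x about 80 mm, beyond the mat and the console. Origin under its centre.
There are look-alikes about, which are no part of the job. Leave any brown look-alike of the blank1 alone.

How it is judged (in metres and radians):
On the way:
1. with the lid still open, the chisel is out of the tray and all blanks lie in the row (angle between the x axis of each of blank0, blank1, blank2, blank3 and the x axis of tray, either way round below 0.14 rad and angle between the z axis of each of blank0, blank1, blank2, blank3 and the z axis of tray, either way round below 0.1 rad and z of each of blank0, blank1, blank2, blank3 in the frame of tray below 0.044 m and (horizontal distance between blank0 and bay0 below 0.01 m or horizontal distance between blank0 and bay1 below 0.01 m or horizontal distance between blank0 and bay2 below 0.01 m or horizontal distance between blank0 and bay3 below 0.01 m) and (horizontal distance between blank1 and bay0 below 0.01 m or horizontal distance between blank1 and bay1 below 0.01 m or horizontal distance between blank1 and bay2 below 0.01 m or horizontal distance between blank1 and bay3 below 0.01 m) and (horizontal distance between blank2 and bay0 below 0.01 m or horizontal distance between blank2 and bay1 below 0.01 m or horizontal distance between blank2 and bay2 below 0.01 m or horizontal distance between blank2 and bay3 below 0.01 m) and (horizontal distance between blank3 and bay0 below 0.01 m or horizontal distance between blank3 and bay1 below 0.01 m or horizontal distance between blank3 and bay2 below 0.01 m or horizontal distance between blank3 and bay3 below 0.01 m) and horizontal distance between any of blank0, blank1, blank2, blank3 and bay0 below 0.01 m and horizontal distance between any of blank0, blank1, blank2, blank3 and bay1 below 0.01 m and horizontal distance between any of blank0, blank1, blank2, blank3 and bay2 below 0.01 m and value of joint lid above 0.6 rad and not (y of chisel in the frame of tray between -0.088 and 0.088 m and x of chisel in the frame of tray between -0.161 and 0.161 m)), for 0.2 s.
At the end, for the whole second after the job is handed in: Blanks flat in outlined places, within 10 mm and 8 degrees, the three nearest the robot all filled; chisel resting on the mat, its middle within 70 mm along and 45 mm across of the centre; pointer within 6 mm of the index; lid under 0.04 rad; all at rest (angle between the x axis of each of blank0, blank1, blank2, blank3 and the x axis of tray, either way round below 0.14 rad and angle between the z axis of each of blank0, blank1, blank2, blank3 and the z axis of tray, either way round below 0.1 rad and z of each of blank0, blank1, blank2, blank3 in the frame of tray below 0.044 m and (horizontal distance between blank0 and bay0 below 0.01 m or horizontal distance between blank0 and bay1 below 0.01 m or horizontal distance between blank0 and bay2 below 0.01 m or horizontal distance between blank0 and bay3 below 0.01 m) and (horizontal distance between blank1 and bay0 below 0.01 m or horizontal distance between blank1 and bay1 below 0.01 m or horizontal distance between blank1 and bay2 below 0.01 m or horizontal distance between blank1 and bay3 below 0.01 m) and (horizontal distance between blank2 and bay0 below 0.01 m or horizontal distance between blank2 and bay1 below 0.01 m or horizontal distance between blank2 and bay2 below 0.01 m or horizontal distance between blank2 and bay3 below 0.01 m) and (horizontal distance between blank3 and bay0 below 0.01 m or horizontal distance between blank3 and bay1 below 0.01 m or horizontal distance between blank3 and bay2 below 0.01 m or horizontal distance between blank3 and bay3 below 0.01 m) and horizontal distance between any of blank0, blank1, blank2, blank3 and bay0 below 0.01 m and horizontal distance between any of blank0, blank1, blank2, blank3 and bay1 below 0.01 m and horizontal distance between any of blank0, blank1, blank2, blank3 and bay2 below 0.01 m and x of chisel in the frame of mat between -0.07 and 0.07 m and y of chisel in the frame of mat between -0.045 and 0.045 m and z of chisel in the frame of mat below 0.03 m and horizontal distance between pointer and index_mark below 0.006 m and value of joint lid below 0.04 rad and linear speed of each of blank0, blank1, blank2, blank3, chisel below 0.02 m/s); the robot touches nothing.
It fails at once if the mallet is pushed more than 30 mm from its place or tipped over (distance of mallet from where it was at the start of the episode above 0.03 m or angle between mallet's own z axis and vertical above 0.5 rad).
It fails at once if the jar is pushed more than 30 mm from its place or tipped over (distance of jar from where it was at the start of the episode above 0.03 m or angle between jar's own z axis and vertical above 0.5 rad).
It fails at once if the fragment is pushed more than 30 mm from its place or tipped over (distance of fragment from where it was at the start of the episode above 0.03 m or angle between fragment's own z axis and vertical above 0.5 rad).
Of blank0, blank1, blank2, blank3 only 3 to 4 are there at a start; the rules pass over those that are not, and their reading is None.
At some moment in a run one of chisel may be knocked a few centimetres aside while the robot is not near it.
Once in a run the grip may slacken for a moment while it holds something.
It also fails if it takes over 200 s, if anything falls off the work surface, if the arm or the gripper's body presses on something with over 40 N, if the wrist force passes 120 N, or if a joint passes its speed limit or range.

## Working session

There is one attempt and no reset: what is moved stays moved. The work goes in short steps, Python scripts to look and compute and a tool call to move; the robot and the scene stay as the last step left them, time stands still between calls to the robot, and variables do not carry over. Pictures are saved under pics/ and viewed, at most 16 in all, crops included, and the job is handed in when it is done.

Besides the shell and the picture viewer there is one more tool, called after "Request:" as a command line: name --argument value ..., lists and objects as JSON in quotes. apply_moves: Moves the arm, as the interface text tells. Its arguments: {"type":"object","properties":{"steps":{"type":"array","items":{"type":"array","items":{"type":"array","items":{"type":"number"}}}},"gripper":{"type":"number"},"newtons":{"type":"number"}},"required":["steps"]}

```bash
mkdir -p pics
cat > h.py <<'E'
import numpy as np, cv2
from plant import bot
def snap(n,f):
    s=bot.get_state(); im=bot.read_camera(n); cv2.imwrite('pics/'+f,im[:,:,::-1]); return im,s
def cam(n,s=None):
    c=bot.calibration(n); K=np.array(c['K'])
    if n=='wrist':
        T=np.array(c['T_tool_cam']); W=np.eye(4); W[:3,:3]=s['eef_rot']; W[:3,3]=s['position']; M=W@T
        return K,M[:3,:3],M[:3,3]
    R=np.array(c['R']); t=np.array(c['t']).ravel(); return K,R.T,-R.T@t
def ray(n,uv,z,s=None):
    K,R,o=cam(n,s); uv=np.atleast_2d(uv).astype(float)
    d=(R@np.linalg.inv(K)@np.c_[uv,np.ones(len(uv))].T).T
    return o+d*((z-o[2])/d[:,2])[:,None]
def proj(n,X,s=None):
    K,R,o=cam(n,s); p=(K@R.T@(np.atleast_2d(X)-o).T).T; return p[:,:2]/p[:,2:]
E
python3 - <<'E'
from h import *
for n in('scene','side','wrist'):
    im,s=snap(n,n+'0.png'); K,R,o=cam(n,s); print(n,K.round(1).tolist(),o.round(),R.round(2).tolist())
print(bot.tcp_to_grasp,{k:np.round(v,2).tolist() for k,v in s.items()}); print(bot.calibration('wrist')['T_tool_cam'])
E
```

```text
scene [[381.1, 0.0, 317.3], [0.0, 381.1, 189.3], [0.0, 0.0, 1.0]] [1244. -573.  723.] [[0.64, 0.44, -0.63], [0.77, -0.37, 0.52], [-0.0, -0.82, -0.58]]
side [[449.0, 0.0, 316.0], [0.0, 449.0, 199.7], [0.0, 0.0, 1.0]] [-165.  753. 1207.] [[-0.75, -0.49, 0.45], [-0.66, 0.55, -0.51], [0.0, -0.68, -0.73]]
wrist [[286.6, 0.0, 316.3], [0.0, 286.6, 196.7], [0.0, 0.0, 1.0]] [ 247. -579.  374.] [[0.29, -0.92, -0.27], [-0.96, -0.28, -0.08], [-0.0, 0.28, -0.96]]
18.700000000000003 {'time': 0.1, 'joint_positions': [75.33, 39.53, -11.14, 89.74, 9.01, 51.71, -12.32], 'qd': [-0.03, -0.11, 0.02, -0.12, -0.08, 0.04, 0.02], 'effort': [-0.0, -54.06, -1.27, -15.9, 0.01, 0.0, -0.0], 'position': [178.37, -598.4, 230.57], 'eef_rot': [[0.96, 0.29, -0.0], [0.29, -0.96, 0.0], [-0.0, -0.0, -1.0]], 'wrist_force': [-0.42, -0.33, -0.46], 'torque': [-0.03, 0.0, 0.05], 'gripper_force': 0.0, 'finger_gap': 85.69}
[[ 5.25575309e-04 -9.59688565e-01 -2.81065086e-01  7.09593203e+01]
 [ 9.99999850e-01  4.61455373e-04  2.94315409e-04  2.96223536e-01]
 [-1.52752138e-04 -2.81065199e-01  9.59688663e-01 -1.43731564e+02]
 [ 0.00000000e+00  0.00000000e+00  0.00000000e+00  1.00000000e+00]]
```

View pics/scene0.png

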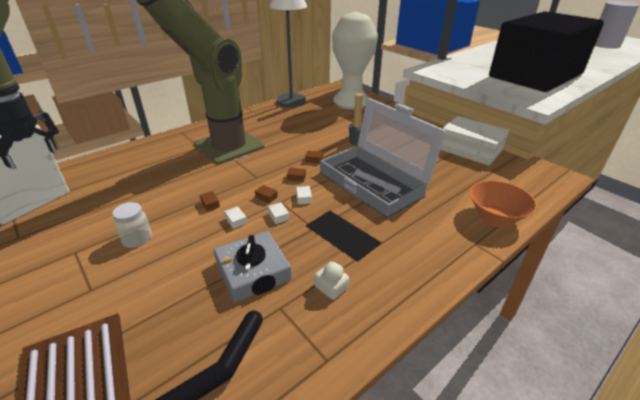

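View pics/side0.png

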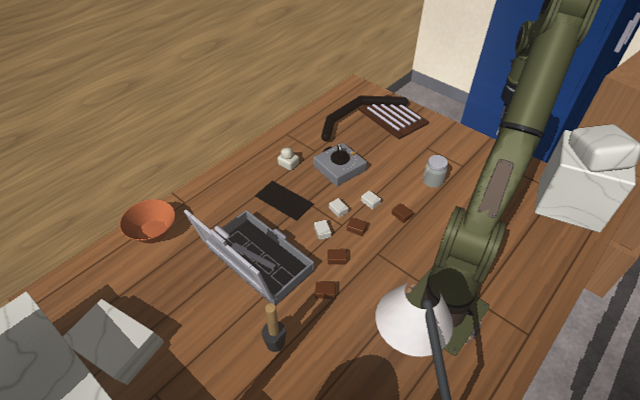

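The scene image shows three white marble blanks at about (235,217), (278,211) and (303,195). Four brown look-alikes are at about (208,200), (265,193), (297,174) and (314,156), and I'll leave those alone. The chisel is in the tray near (375,182), the mat is at (343,234) and the console at (252,262). The side view agrees: blanks at (371,199), (339,207) and (323,230).

Run:
```python
from h import *
r=lambda n,uv,z:ray(n,uv,z)[:,:2].round().tolist()
print('blanks',r('scene',[(235,215),(278,209),(303,193)],28),r('side',[(371,198),(339,206),(323,229)],28))
print('brown',r('scene',[(208,200),(265,193),(297,174),(314,156)],20))
print('mat',r('scene',[(343,234)],4),r('side',[(285,199)],4))
print('dial',r('scene',[(250,254)],63),r('side',[(340,157)],63))
print('fragment',r('scene',[(331,292)],0),'jar',r('scene',[(134,240)],0),'mallet',r('side',[(274,345)],0))
print('tray scene',r('scene',[(321,170),(411,202),(425,183),(345,148)],50),'side',r('side',[(313,262),(275,292),(190,212),(245,212)],50))
```

```text
blanks [[433.0, -213.0], [489.0, -102.0], [472.0, 5.0]] [[420.0, -204.0], [481.0, -98.0], [455.0, 19.0]]
brown [[306.0, -236.0], [387.0, -81.0], [363.0, 63.0], [306.0, 183.0]]
mat [[672.0, -9.0]] [[664.0, -10.0]]
dial [[629.0, -278.0]] [[620.0, -269.0]]
fragment [[802.0, -168.0]] jar [[319.0, -469.0]] mallet [[296.0, 411.0]]
tray scene [[432.0, 111.0], [733.0, 202.0], [698.0, 313.0], [373.0, 273.0]] side [[380.0, 153.0], [392.0, 308.0], [833.0, 279.0], [692.0, 154.0]]
```

View pics/wrist0.png

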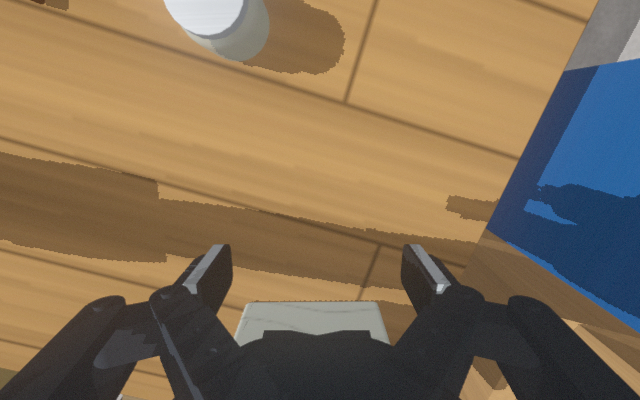

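The wrist view shows the jar lid at (205,10) and only bench near the fingers. Both cameras agree on the layout to about 15 mm, so I'll square up the tool and move over the blanks.

Request:
apply_moves --steps '[[[0, 0, -0.1, 0.095], [0, 0, -0.1, 0.095], [0.054, -0.096, 0, 0], [0.054, -0.096, 0, 0], [0.054, -0.096, 0, 0], [0.054, -0.096, 0, 0], [0.054, -0.096, 0, 0], [0.054, -0.096, 0, 0], [0.054, -0.096, 0, 0], [0.054, -0.096, 0, 0], [0.054, -0.096, 0, 0], [0, 0, 0, 0]]]'

```text
time: 1.65
position: [427.6, -164.2, 331.4]
eef_rot: [[1.0, 0.001, 0.001], [0.001, -1.0, 0.002], [0.001, -0.002, -1.0]]
wrist_force: [0.2, -1.1, -0.6]
finger_gap: 85.4
gripper_force: 0.0
```

Run:
```python
from h import *
im,s=snap('wrist','w1.png')
print(s['time'],np.round(s['position'],1),np.round(s['eef_rot'],3).tolist(),np.round(s['joint_positions'],1))
```

```text
1.65 [ 427.6 -164.2  331.4] [[1.0, 0.001, 0.001], [0.001, -1.0, 0.002], [0.001, -0.002, -1.0]] [ 24.2  19.5 -12.3 108.8   5.   52.2 -80.5]
```

View pics/w1.png

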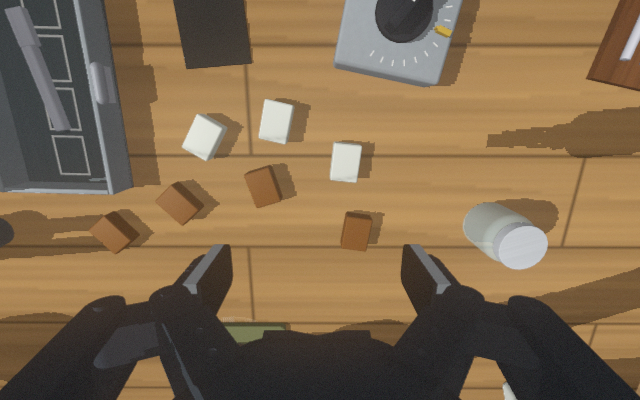

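Wrist view: the white blanks are at (205,137), (276,121) and (345,162). The chisel lies in the tray at (40,70), the dial is at (404,12) with the brass tab at (444,30), and four brown blocks sit nearer the robot. I'll go for a wider view farther out.

Request:
apply_moves --steps '[[[0.07, -0.06, -0.025, 0], [0.07, -0.06, -0.025, 0], [0.07, -0.06, -0.025, 0], [0.07, -0.06, -0.025, 0], [0, 0, 0, 0], [0, 0, 0, 0]]]'

```text
time: 2.45
position: [565.4, -52.4, 380.6]
eef_rot: [[1.0, -0.011, -0.002], [-0.011, -1.0, -0.002], [-0.002, 0.002, -1.0]]
wrist_force: [-0.2, -0.1, 0.5]
finger_gap: 85.2
gripper_force: 0.0
```

Run:
```python
from h import *
im,s=snap('wrist','w2.png')
import pickle; pickle.dump((im,s),open('w2.pkl','wb'))
print(s['time'],np.round(s['position'],1),np.round(s['joint_positions'],1))
```

```text
2.45 [565.4 -52.4 380.6] [  8.3  26.7 -12.7  86.7   6.2  67.4 -96.2]
```

View pics/w2.png

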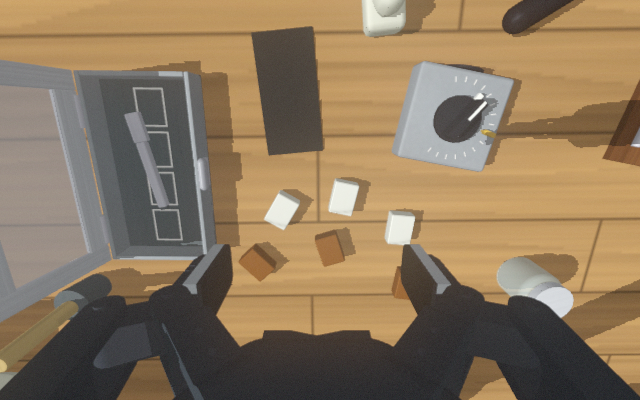

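The view shows the whole job: bay outlines from (168,225) to (150,105), chisel from (136,122) to (162,203), and mat at (288,90). The dial is at (458,118) with its pointer at (485,100) and the brass tab at (489,133). The blanks are at (283,210), (344,197) and (400,227).

```bash
cat > m.py <<'E'
from h import *
def blobs(mask,zz,n,s,amin=60,amax=4000):
    k,l,st,c=cv2.connectedComponentsWithStats(mask.astype(np.uint8),connectivity=8)
    for i in range(1,k):
        if amin<st[i,4]<amax:
            pts=np.argwhere(l==i)[:,::-1]
            W=ray(n,pts,zz,s)[:,:2].astype(np.float32)
            r=cv2.minAreaRect(W); (w,h),a=r[1],r[2]
            if w<h: w,h=h,w; a+=90
            a=(a+90)%180-90
            print(st[i].tolist(),'ctr',np.round(r[0],1),'size',round(w,1),round(h,1),'yaw',round(a,1))
E
python3 - <<'E'
from m import *; import pickle
im,s=pickle.load(open('w2.pkl','rb')); m=im.min(2).astype(int); hsv=cv2.cvtColor(im,cv2.COLOR_RGB2HSV)
box=lambda a,b,c,d:(lambda z:(z.__setitem__((slice(b,d),slice(a,c)),True),z)[1])(np.zeros(m.shape,bool))
B=box(255,175,420,250)
for t in (150,190,215,235): print(t); blobs(B&(m>t),28,'wrist',s)
print(im[185:235:6,262:306:5].min(2))
print('bays');T=box(115,80,190,255)
for t in (130,160,190): print(t);blobs(T&(m>t),8,'wrist',s,30)
print('floorline'); print(im[105,125:200].min(2)); print(im[225,120:215].min(2))
print('mat');blobs(box(245,20,330,160)&(im.max(2)<60),4,'wrist',s,300,9000)
print('dial');D=box(400,60,520,170)
blobs(D&(im.max(2)<50),63,'wrist',s,100)
print('ptr');blobs(D&(m>215),90,'wrist',s,10)
print('brass');blobs(D&(hsv[...,1]>130)&(hsv[...,2]>130)&(hsv[...,0]<35),60,'wrist',s,5)
E
python3 -c "
import cv2
a=cv2.imread('pics/w2.png');c=a[50:270,60:260];d=a[60:180,390:520]
c=cv2.resize(c,None,fx=2,fy=2,interpolation=cv2.INTER_CUBIC);d=cv2.resize(d,(390,360),interpolation=cv2.INTER_CUBIC)
import numpy as np
o=np.zeros((440,790,3),np.uint8);o[:,:400]=c;o[:360,400:]=d;cv2.imwrite('pics/c2.png',o)"
```

```text
150
[328, 179, 31, 37, 808] ctr [ 488.  -100.3] size 62.0 46.0 yaw -13.2
[264, 191, 35, 39, 748] ctr [464.1  12. ] size 62.4 44.2 yaw -31.1
[385, 211, 30, 34, 796] ctr [ 426.9 -206.3] size 64.7 50.9 yaw -6.4
190
[329, 180, 30, 36, 750] ctr [ 487.3 -100.3] size 59.3 44.2 yaw -12.9
[265, 194, 33, 36, 682] ctr [462.7  12.9] size 57.2 42.4 yaw -31.1
[385, 212, 30, 33, 743] ctr [ 426.3 -206.7] size 61.7 49.1 yaw -6.3
215
[329, 182, 29, 33, 650] ctr [ 486.3 -100.6] size 55.9 41.9 yaw -12.6
[265, 194, 33, 35, 610] ctr [462.7  13. ] size 55.2 41.3 yaw -31.1
[388, 215, 26, 30, 592] ctr [ 423.8 -208.7] size 56.2 42.5 yaw -6.2
235
[[106 104 106 107 105 105 107 106 106]
 [107 108 108 110 138  78  83  82 109]
 [106 106 109 233 228 157 142  85  83]
 [111 109 179 229 230 229 230 175  85]
 [109 109 229 229 227 229 228  98  83]
 [106 230 228 227 228 229 195  77  84]
 [ 92 162 218 225 226 226  72  68  92]
 [106 105 105 139 220 107 102 105 104]
 [104 106 105 108 109 107 107 108 109]]
bays
130
[184, 80, 6, 48, 145] ctr [652.5 164.3] size 76.7 7.3 yaw -1.3
[125, 87, 43, 120, 1181] ctr [575.  242.9] size 211.2 71.1 yaw -1.0
[147, 131, 26, 37, 125] ctr [576.  225.5] size 64.4 36.6 yaw 0.0
[159, 172, 19, 33, 85] ctr [503.9 221.4] size 62.1 25.6 yaw 0.7
[152, 209, 31, 31, 162] ctr [432.3 235.8] size 62.2 50.2 yaw -0.7
160
[185, 80, 5, 43, 107] ctr [656.7 164.5] size 68.2 5.4 yaw -1.7
190
floorlineTraceback (most recent call last):
  File "<stdin>", line 9, in <module>
    return umr_minimum(a, axis, None, out, keepdims, initial, where)
numpy.exceptions.AxisError: axis 2 is out of bounds for array of dimension 2
```

View pics/c2.png

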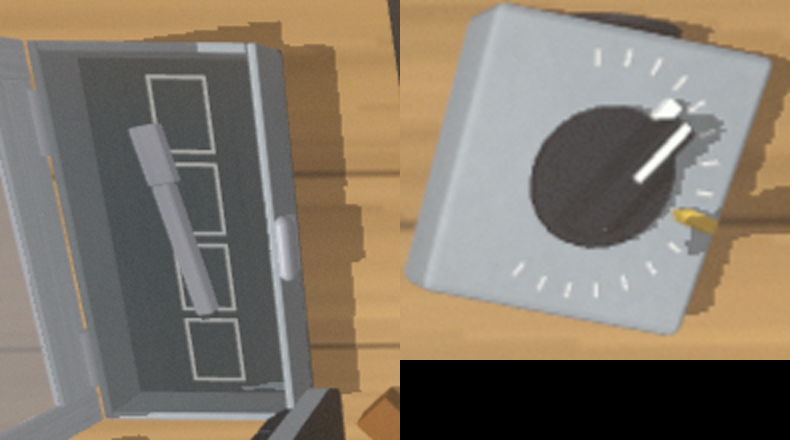

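The crop shows the four bay outlines. The chisel runs from the blade tip at crop (142,130) to the shank end at (207,312). The dial's white stripe runs from (638,180) to (688,128), with the pointer blob at (668,108) and the brass tab tip at (676,215).

Run:
```python
from m import *; import pickle
im,s=pickle.load(open('w2.pkl','rb')); m=im.min(2).astype(int); hsv=cv2.cvtColor(im,cv2.COLOR_RGB2HSV)
C=lambda *p:[(60+a/2,50+b/2) for a,b in p]
D3=lambda *p:[(390+(a)/3,60+b/3) for a,b in p]
r=lambda p,z:ray('wrist',p,z,s)[:,:2].round(1).tolist()
b3=r(C((147,76),(205,76),(213,153),(155,153)),8);b0=r(C((184,321),(238,319),(244,378),(193,380)),8)
print('bay3',np.mean(b3,0),'bay0',np.mean(b0,0)); print(b3,b0)
def box(a,b,c,d):
    z=np.zeros(m.shape,bool); z[b:d,a:c]=1; return z
print('chisel'); 
print(r(C((142,130),(163,183),(207,312)),24))
print('mat');blobs(box(245,20,330,160)&(im.max(2)<60),4,'wrist',s,300,9000)
D=box(400,60,520,170)
print('dial');blobs(D&(im.max(2)<70),63,'wrist',s,100)
for z in (63,93): print('ptr',z);blobs(D&(m>205),z,'wrist',s,8)
print('stripe',r(D3((638,180),(688,128)),93),'ptr tip',r(D3((600+80,100)),70) if 0 else '')
# note crop x offset 400
E2=lambda *p:[(390+(a-400)/3,60+b/3) for a,b in p]
print('stripe',r(E2((638,180),(688,128)),93)); print('ptrblob',[ (z,r(E2((680,100)),z)) for z in (55,63,70)]); print('tab',[(z,r(E2((676,213)),z)) for z in (50,55,63,70)])
print('console',r(E2((505,5),(770,62),(683,333),(410,280)),50))
```

```text
bay3 [647.3  231.35] bay0 [430.7   235.625]
[[679.1, 253.7], [678.6, 204.8], [615.5, 208.1], [616.0, 258.8]] [[460.6, 260.2], [462.0, 208.6], [400.9, 211.7], [399.3, 262.0]]
chisel
[[635.5, 256.5], [591.6, 246.9], [474.5, 227.9]]
mat
dial
ptr 63
[455, 77, 2, 5, 10] ctr [ 682.2 -263.3] size 5.8 1.5 yaw 7.2
[474, 93, 10, 6, 39] ctr [ 658.5 -301.6] size 13.3 7.2 yaw 89.4
[469, 102, 18, 18, 62] ctr [ 636.9 -302.5] size 33.6 3.5 yaw -42.1
ptr 93
[455, 77, 2, 5, 10] ctr [ 679.2 -249.6] size 5.4 1.4 yaw 7.2
[474, 93, 10, 6, 39] ctr [ 657.  -285.4] size 12.4 6.7 yaw 89.4
[469, 102, 18, 18, 62] ctr [ 636.9 -286.2] size 31.4 3.2 yaw -42.1
stripe [[621.4, -471.3], [645.2, -488.6]] ptr tip 
stripe [[623.5, -276.8], [647.2, -297.3]]
ptrblob [(55, [[661.9, -312.5]]), (63, [[661.5, -308.1]]), (70, [[661.1, -304.3]])]
tab [(50, [[604.7, -322.0]]), (55, [[605.0, -319.2]]), (63, [[605.6, -314.7]]), (70, [[606.0, -310.7]])]
console [[708.4, -219.8], [680.2, -358.8], [538.8, -336.0], [570.2, -180.8]]
```

Numbers agree with the known sizes: bays 72 mm apart, chisel yaw about 10°, dial about 74° to turn. Moving over the chisel.

Request:
apply_moves --steps '[[[-0.004, -0.118, 0.08, 0], [-0.004, -0.118, 0.08, 0], [-0.004, -0.118, 0.08, 0], [-0.004, -0.118, 0.08, 0], [-0.004, -0.118, 0.08, -0.06], [0, 0, 0, -0.059], [0, 0, 0, 0], [0, 0, 0, 0]]]'

```text
time: 3.5
position: [560.5, 206.0, 206.5]
eef_rot: [[0.985, 0.173, 0.001], [0.173, -0.985, -0.001], [0.001, 0.001, -1.0]]
wrist_force: [0.6, -0.4, 0.7]
finger_gap: 85.4
gripper_force: 0.0
```

```bash
cat >> m.py <<'E'
def goto(x,y,z,yaw,s=None):
    s=s or bot.get_state(); R=np.array(s['eef_rot']); d=np.array([x,y,z])-s['position']
    y0=np.degrees(np.arctan2(R[1,0],R[0,0])); t=(yaw-y0+90)%180-90
    print('pos',np.round(s['position'],1),'yaw0',round(y0,2),'tool',np.round(R.T@d/500,4),'turn',round(-t/90,4),'gap',round(s['finger_gap'],1),'F',np.round(s['wrist_force'],1),'t',round(s['time'],2))
E
python3 - <<'E'
from m import *
im,s=snap('wrist','w3.png'); import pickle; pickle.dump((im,s),open('w3.pkl','wb'))
goto(553,241.5,12,10.1,s)
print(proj('wrist',[[431.5,235.7,8],[503.5,234.3,8],[575.4,232.9,8],[647.3,231.4,8],[635.5,256.5,20],[474.5,227.9,24],[555,242,24]],s).round().tolist())
E
```

```text
pos [560.5 206.  206.5] yaw0 9.94 tool [-0.0027 -0.073   0.3888] turn -0.0018 gap 85.4 F [ 0.6 -0.4  0.7] t 3.5
[[277.0, 263.0], [286.0, 213.0], [296.0, 158.0], [307.0, 95.0], [282.0, 102.0], [286.0, 240.0], [284.0, 176.0]]
```

View pics/w3.png

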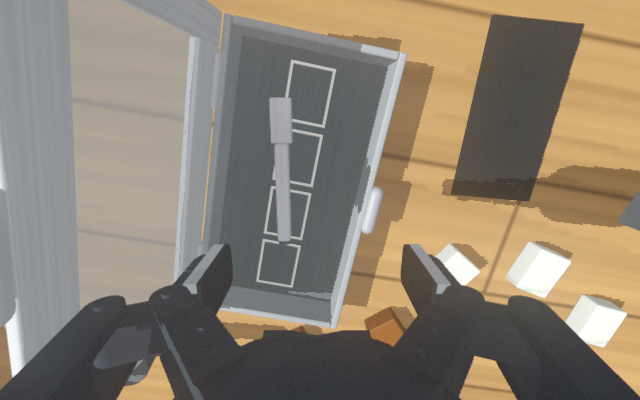

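The chisel is exactly where predicted, from (281,100) to (285,240), and the bay outlines are clear. I'll descend, and refine bays and mat from this same image.

Run:
```python
from m import *; import pickle
im,s=pickle.load(open('w3.pkl','rb')); m=im.min(2).astype(int)
r=lambda p,z:ray('wrist',p,z,s)[:,:2].round(1)
b3=r([(292,61),(336,69),(325,127),(283,118)],8);b0=r([(263,240),(299,244),(293,287),(256,280)],8)
print(b3.tolist(),b3.mean(0),b0.tolist(),b0.mean(0))
mt=r([(492,16),(582,24),(531,201),(451,195)],4); print('mat',mt.tolist(),mt.mean(0))
lo=np.zeros(m.shape,bool); lo[50:300,250:345]=1
g=cv2.GaussianBlur(im.min(2),(0,0),8).astype(int)
blobs(lo&(m-g>30),8,'wrist',s,30)
print('chis');blobs(lo&(m>95)&(m-g<400),24,'wrist',s,200)
```

```text
[[679.5, 253.2], [679.9, 204.3], [616.7, 204.9], [618.3, 254.4]] [648.6 229.2] [[462.1, 258.4], [464.6, 211.4], [399.4, 209.4], [401.6, 260.5]] [431.925 234.925]
mat [[760.3, 50.6], [769.9, -47.1], [572.1, -68.6], [562.2, 33.6]] [666.125  -7.875]
[270, 59, 66, 84, 718] ctr [634.8 238.7] size 92.5 66.5 yaw -1.2
[290, 129, 33, 58, 281] ctr [576.2 224.7] size 64.4 36.1 yaw -1.2
[273, 146, 6, 34, 88] ctr [565.2 255.6] size 40.3 4.9 yaw 3.2
[282, 149, 5, 24, 56] ctr [569.7 246.2] size 27.7 4.8 yaw 8.3
[264, 186, 26, 55, 414] ctr [500.9 247. ] size 72.4 32.1 yaw 9.9
[290, 190, 21, 50, 190] ctr [504.4 216. ] size 65.9 24.7 yaw 9.7
[256, 239, 45, 49, 365] ctr [431.6 235.1] size 64.7 50.6 yaw -1.2
[332, 246, 13, 54, 300] ctr [431.5 146.9] size 81.0 16.1 yaw 1.0
chis
[250, 230, 95, 70, 1423] ctr [441.7 210.3] size 124.4 98.6 yaw -80.1
```

Request:
apply_moves --steps '[[[-0.001, -0.036, 0.05, 0], [-0.0015, -0.037, 0.05, 0], [0, 0, 0.05, 0], [0, 0, 0.05, 0], [0, 0, 0.05, 0], [0, 0, 0.05, 0], [0, 0, 0, 0], [0, 0, 0, 0]]]'

```text
time: 4.55
position: [553.1, 243.9, 57.1]
eef_rot: [[0.984, 0.176, 0.002], [0.176, -0.984, 0.001], [0.002, -0.0, -1.0]]
wrist_force: [0.1, 0.2, 0.4]
finger_gap: 85.4
gripper_force: 0.0
```

```bash
python3 -c "
from m import *
goto(553,241.5,12,10.1)"
```

```text
pos [553.1 243.9  57.1] yaw0 10.15 tool [-0.0012  0.0047  0.0903] turn 0.0005 gap 85.4 F [0.1 0.2 0.4] t 4.55
```

Request:
apply_moves --steps '[[[0, 0.004, 0.044, 0], [0, 0, 0.044, 0], [0, 0, 0, 0], [0, 0, 0, 0]]]'

```text
time: 5.05
position: [553.5, 242.5, 13.4]
eef_rot: [[0.984, 0.177, 0.002], [0.177, -0.984, 0.001], [0.002, -0.001, -1.0]]
wrist_force: [0.5, -0.1, -0.2]
finger_gap: 85.4
gripper_force: 0.0
```

Request:
apply_moves --steps '[[[0, 0, 0, 0], [0, 0, 0, 0], [0, 0, 0, 0], [0, 0, 0, 0], [0, 0, 0, 0], [0, 0, 0, 0]]]' --gripper 0 --newtons 80

```text
time: 5.8
position: [552.7, 243.0, 12.6]
eef_rot: [[0.984, 0.178, 0.001], [0.178, -0.984, 0.001], [0.001, -0.001, -1.0]]
wrist_force: [-2.0, 2.1, 5.2]
finger_gap: 13.6
gripper_force: 79.9
```

Request:
apply_moves --steps '[[[0, 0, -0.04, 0], [0, 0, -0.06, 0], [0, 0, -0.08, 0], [0, 0, -0.08, 0], [0, 0, 0, 0], [0, 0, 0, 0]]]'

```text
time: 6.55
position: [551.7, 241.2, 141.4]
eef_rot: [[0.984, 0.177, -0.002], [0.177, -0.984, -0.001], [-0.002, 0.001, -1.0]]
wrist_force: [-0.5, 0.8, -3.4]
finger_gap: 13.9
gripper_force: 78.9
```

```bash
python3 -c "
from m import *
goto(666,-8,150,5.5)
im,s=snap('wrist','w4.png')"
```

```text
pos [551.7 241.2 141.4] yaw0 10.2 tool [ 0.1368  0.531  -0.0168] turn 0.0522 gap 13.9 F [-0.5  0.8 -3.4] t 6.55
```

The chisel is held: gap 13.9 mm and about 3 N extra weight. On to the mat.

Request:
apply_moves --steps '[[[0.0196, 0.076, 0, 0], [0.0196, 0.076, 0, 0], [0.0196, 0.076, 0, 0], [0.0196, 0.076, 0, 0], [0.0196, 0.076, 0, 0], [0.0196, 0.076, 0, 0], [0.0196, 0.076, 0, 0], [0, 0, 0, 0.052], [0, 0, 0.08, 0], [0, 0, 0.08, 0], [0, 0, 0, 0]]]'

```text
time: 7.98
position: [662.5, -8.0, 57.0]
eef_rot: [[0.995, 0.097, -0.011], [0.097, -0.995, -0.001], [-0.012, 0.0, -1.0]]
wrist_force: [-1.0, 0.2, -3.6]
finger_gap: 13.4
gripper_force: 78.9
```

```bash
python3 -c "
from m import *
goto(666,-8,11,5.5)
im,s=snap('wrist','w4.png')"
```

```text
pos [662.5  -8.   57. ] yaw0 5.57 tool [0.0081 0.0008 0.0919] turn 0.0007 gap 13.4 F [-1.   0.2 -3.6] t 7.97
```

View pics/w4.png

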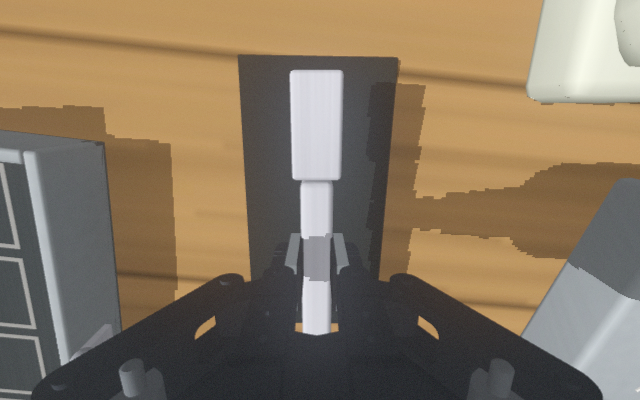

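The chisel (316,70–330) is in the jaws, centred over the mat (238–398). Lower and release.

Request:
apply_moves --steps '[[[0.004, 0, 0.04, 0], [0.004, 0, 0.04, 0], [0, 0, 0.015, 0], [0, 0, 0, 0], [0, 0, 0, 0]]]'

```text
time: 8.65
position: [671.7, -7.1, 15.1]
eef_rot: [[0.995, 0.096, 0.001], [0.096, -0.995, 0.0], [0.001, 0.0, -1.0]]
wrist_force: [0.2, -0.1, -3.3]
finger_gap: 13.6
gripper_force: 79.0
```

Request:
apply_moves --steps '[[[0, 0, 0, 0], [0, 0, 0, 0], [0, 0, 0, 0], [0, 0, 0, 0], [0, 0, -0.06, 0], [0, 0, -0.1, 0], [0, 0, -0.1, 0], [0, 0, 0, 0]]]' --gripper 0.6

```text
time: 9.65
position: [674.6, -6.8, 149.4]
eef_rot: [[0.995, 0.096, 0.01], [0.096, -0.995, 0.001], [0.01, 0.0, -1.0]]
wrist_force: [0.4, -0.5, -0.7]
finger_gap: 51.4
gripper_force: 0.0
```

```bash
python3 -c "
from m import *
goto(487.5,-100.4,170,-13)"
```

```text
pos [674.6  -6.8 149.4] yaw0 5.51 tool [-0.39    0.1503 -0.0449] turn 0.2056 gap 51.4 F [ 0.4 -0.5 -0.7] t 9.65
```

Request:
apply_moves --steps '[[[-0.078, 0.03, 0, 0], [-0.078, 0.03, 0, 0], [-0.078, 0.03, 0, 0], [-0.078, 0.03, 0, 0], [-0.078, 0.03, 0, 0], [0, 0, 0, 0.1], [0, 0, 0, 0.1], [0, 0, 0, 0], [0, 0, 0, 0]]]' --gripper 1

```text
time: 10.78
position: [484.1, -100.5, 144.1]
eef_rot: [[0.977, -0.213, -0.001], [-0.213, -0.977, 0.0], [-0.001, 0.0, -1.0]]
wrist_force: [-0.1, -0.2, -0.6]
finger_gap: 85.2
gripper_force: 0.0
```

```bash
cat >> m.py <<'E'
def whites(f,z=28):
    im,s=snap('wrist',f); m=im.min(2)
    blobs((m>185)&(im.max(2).astype(int)-m<45),z,'wrist',s,500,40000); return im,s
E
python3 -c "
from m import *
im,s=whites('w5.png'); goto(487.5,-100.4,11,-13,s)"
```

```text
[147, 0, 52, 96, 1396] ctr [628.4 -13.2] size 74.3 11.9 yaw 5.4
[293, 158, 46, 61, 2620] ctr [ 486.5 -101.1] size 58.0 41.6 yaw -12.5
[409, 197, 52, 57, 2607] ctr [ 426.5 -206.2] size 61.6 49.2 yaw -7.1
[183, 203, 52, 56, 1828] ctr [462.9  12.7] size 57.4 41.2 yaw -30.9
pos [ 484.1 -100.5  144.1] yaw0 -12.3 tool [ 0.0068 -0.0017  0.2663] turn 0.0078 gap 85.2 F [-0.1 -0.2 -0.6] t 10.78
```

View pics/w5.png

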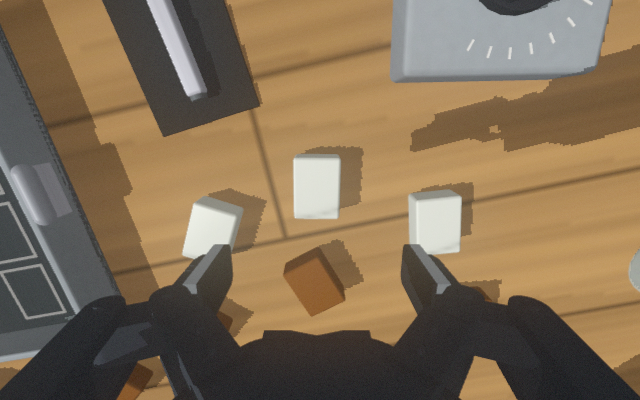

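The blank at (316,187) is white and squared to the jaws, and the brown one at (314,280) is clear of the fingers. Descend and grip.

Request:
apply_moves --steps '[[[0.006, 0, 0.08, 0.003], [0, 0, 0.08, 0], [0, 0, 0.08, 0], [0, 0, 0.036, 0], [0, 0, 0, 0], [0, 0, 0, 0]]]'

```text
time: 11.58
position: [487.7, -101.3, 7.1]
eef_rot: [[0.976, -0.22, 0.001], [-0.22, -0.976, 0.0], [0.001, -0.0, -1.0]]
wrist_force: [0.3, 0.2, 0.7]
finger_gap: 85.4
gripper_force: 0.0
```

Request:
apply_moves --steps '[[[0, 0, 0, 0], [0, 0, 0, 0], [0, 0, 0, 0], [0, 0, 0, 0], [0, 0, 0, 0]]]' --gripper 0

```text
time: 12.2
position: [487.6, -101.3, 7.5]
eef_rot: [[0.975, -0.22, 0.001], [-0.22, -0.975, -0.0], [0.001, 0.0, -1.0]]
wrist_force: [0.1, -0.3, 8.3]
finger_gap: 42.3
gripper_force: 82.1
```

Request:
apply_moves --steps '[[[0, 0, -0.06, 0], [0, 0, -0.07, 0], [0, 0, -0.07, 0], [0, 0, 0, 0]]]'

```text
time: 12.7
position: [488.7, -101.6, 108.7]
eef_rot: [[0.975, -0.221, 0.005], [-0.221, -0.975, -0.001], [0.005, -0.001, -1.0]]
wrist_force: [0.2, 0.0, -1.6]
finger_gap: 42.4
gripper_force: 81.8
```

```bash
python3 -c "
from m import *
goto(431.7,235.2,110,-1.2)"
```

```text
pos [ 488.7 -101.6  108.7] yaw0 -12.76 tool [-0.26   -0.6318 -0.0036] turn -0.1284 gap 42.4 F [ 0.2  0.  -1.6] t 12.7
```

Held (gap 42.4 mm, about 2 N). Taking it to bay 2.

Request:
apply_moves --steps '[[[0, 0, 0, -0.064], [0, 0, 0, -0.064], [0.0229, -0.096, 0, 0], [0.0229, -0.096, 0, 0], [0.0229, -0.096, 0, 0], [0.0229, -0.096, 0, 0], [0.0229, -0.096, 0, 0], [0.0229, -0.096, 0, 0], [0.0229, -0.096, 0, 0], [0, 0, 0, 0], [0, 0, 0, 0]]]'

```text
time: 14.08
position: [573.4, 231.9, 105.0]
eef_rot: [[1.0, -0.021, -0.002], [-0.021, -1.0, -0.002], [-0.002, 0.002, -1.0]]
wrist_force: [-0.6, -0.7, -1.5]
finger_gap: 42.0
gripper_force: 81.8
```

```bash
python3 -c "
from m import *
goto(575.7,232.2,15,-1.2)"
```

```text
pos [573.4 231.9 105. ] yaw0 -1.19 tool [ 0.0049 -0.0011  0.1801] turn 0.0001 gap 42.0 F [-0.6 -0.7 -1.5] t 14.07
```

Request:
apply_moves --steps '[[[0.005, 0, 0.08, 0], [0, 0, 0.06, 0], [0, 0, 0.03, 0], [0, 0, 0.007, 0], [0, 0, 0, 0], [0, 0, 0, 0]]]'

```text
time: 14.82
position: [577.8, 233.2, 19.1]
eef_rot: [[1.0, -0.021, 0.002], [-0.021, -1.0, 0.001], [0.002, -0.001, -1.0]]
wrist_force: [-0.2, -0.1, -1.4]
finger_gap: 42.0
gripper_force: 81.9
```

Request:
apply_moves --steps '[[[0, 0, 0, 0], [0, 0, 0, 0], [0, 0, 0, 0], [0, 0, 0, 0], [0, 0, -0.06, 0], [0, 0, -0.08, 0], [0, 0, -0.08, 0], [0, 0, -0.04, 0], [0, 0, 0, 0]]]' --gripper 1

```text
time: 15.95
position: [578.1, 233.4, 149.6]
eef_rot: [[1.0, -0.021, 0.003], [-0.021, -1.0, 0.001], [0.003, -0.002, -1.0]]
wrist_force: [-0.7, 1.2, 0.5]
finger_gap: 85.3
gripper_force: 0.0
```

```bash
python3 -c "
from m import *
im,s=whites('w6.png',36); goto(463.2,12.7,150,-31,s)"
```

```text
[559, 0, 46, 129, 3766] ctr [682.1  14.9] size 98.5 28.5 yaw 5.4
[411, 43, 20, 123, 998] ctr [652.  142.2] size 99.6 7.2 yaw -1.2
[169, 81, 29, 178, 943] ctr [595.2 354.1] size 164.6 5.8 yaw -1.3
[404, 194, 22, 53, 689] ctr [548.3 137.7] size 52.7 18.6 yaw -2.9
[481, 251, 79, 54, 2356] ctr [474.7  27.5] size 63.2 55.6 yaw 58.8
pos [578.1 233.4 149.6] yaw0 -1.22 tool [-0.2202  0.4461 -0.0023] turn 0.3308 gap 85.3 F [-0.7  1.2  0.5] t 15.95
```

```bash
python3 -c "
from m import *
im=cv2.imread('pics/w6.png')[:,:,::-1]; s=bot.get_state(); m=im.min(2)
p=proj('wrist',[[576,233,36]],s)[0].astype(int); print(p, m[p[1]-40:p[1]+41:10,p[0]-40:p[0]+41:8])
z=np.zeros(m.shape,bool); z[p[1]-45:p[1]+45,p[0]-40:p[0]+40]=1
for t in(120,140,160): blobs(z&(m>t),36,'wrist',s,400,9000)
"
```

```text
[315 193] [[ 89  92  90  89  94  89  92  93  94  91  94]
 [ 87  91  88 176 176 179 176 177 173  92  94]
 [ 89  89  92 183 183 184 185 185 178  90  92]
 [ 93  93  92 183 184 185 185 186 174  92  92]
 [ 91  93  94 183 184 184 187 183 174  92  95]
 [ 94  92  95 184 185 182 182 183 173  94  95]
 [ 92  90  92 182 183 183 180 176 162  93  93]
 [ 89  90  92 179 175 180 183 186  96  90  92]
 [ 91  93  88  93  95  92  92  93 186  91  92]]
[292, 156, 52, 82, 3573] ctr [571.8 231.5] size 78.6 45.8 yaw -1.2
[293, 156, 50, 82, 3506] ctr [571.8 231.5] size 78.6 45.3 yaw -1.2
[293, 156, 50, 82, 3382] ctr [571.8 231.2] size 78.6 44.6 yaw -1.2
```

View pics/w6.png

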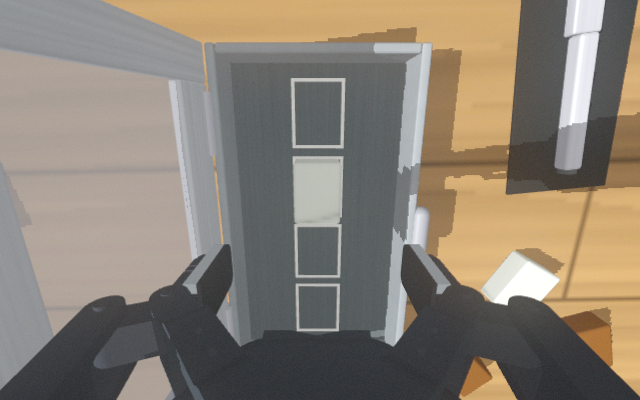

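Blank 1 sits square inside the bay 2 outline (317,190). Next is the blank at (520,280), at world (463,13) with yaw −31°.

Request:
apply_moves --steps '[[[-0.044, 0.0892, 0, 0], [-0.044, 0.0892, 0, 0], [-0.044, 0.0892, 0, 0], [-0.044, 0.0892, 0, 0], [-0.044, 0.0892, 0, 0], [0, 0, 0, 0.11], [0, 0, 0, 0.11], [0, 0, 0, 0.11], [0, 0, 0, 0], [0, 0, 0, 0]]]'

```text
time: 17.25
position: [461.8, 12.3, 147.4]
eef_rot: [[0.859, -0.511, -0.001], [-0.511, -0.86, -0.0], [-0.001, 0.001, -1.0]]
wrist_force: [0.2, -0.1, -0.7]
finger_gap: 85.4
gripper_force: 0.0
```

```bash
python3 -c "
from m import *
im,s=whites('w7.png'); goto(463.2,12.7,7,-31,s)"
```

```text
[221, 0, 48, 52, 936] ctr [613.2 -11.9] size 45.8 13.1 yaw 5.6
[511, 81, 76, 61, 2925] ctr [ 419.9 -201.8] size 57.0 48.2 yaw 83.9
[292, 160, 46, 59, 2605] ctr [463.   12.5] size 57.1 42.1 yaw -30.9
pos [461.8  12.3 147.4] yaw0 -30.74 tool [ 0.0023 -0.0023  0.2807] turn 0.0029 gap 85.4 F [ 0.2 -0.1 -0.7] t 17.25
```

Request:
apply_moves --steps '[[[0.003, -0.001, 0.08, 0.002], [0, 0, 0.08, 0], [0, 0, 0.08, 0], [0, 0, 0.041, 0], [0, 0, 0, 0], [0, 0, 0, 0]]]'

```text
time: 18.05
position: [465.5, 12.0, 9.0]
eef_rot: [[0.857, -0.516, -0.001], [-0.516, -0.857, 0.0], [-0.001, 0.0, -1.0]]
wrist_force: [0.6, 0.6, 0.1]
finger_gap: 85.4
gripper_force: 0.0
```

Request:
apply_moves --steps '[[[0, 0, 0, 0], [0, 0, 0, 0], [0, 0, 0, 0], [0, 0, 0, 0], [0, 0, 0, 0]]]' --gripper 0

```text
time: 18.68
position: [465.3, 12.0, 9.4]
eef_rot: [[0.856, -0.516, -0.001], [-0.516, -0.856, -0.0], [-0.001, 0.0, -1.0]]
wrist_force: [-1.4, 0.5, 8.7]
finger_gap: 42.3
gripper_force: 81.8
```

Request:
apply_moves --steps '[[[0, 0, -0.06, 0], [0, 0, -0.07, 0], [0, 0, -0.07, 0], [0, 0, 0, -0.11], [0, 0, 0, -0.11], [0, 0, 0, -0.11], [0, 0, 0, 0]]]'

```text
time: 19.55
position: [465.0, 11.9, 108.5]
eef_rot: [[1.0, -0.026, -0.002], [-0.026, -1.0, 0.0], [-0.002, -0.0, -1.0]]
wrist_force: [0.4, 0.4, -1.3]
finger_gap: 42.5
gripper_force: 81.8
```

```bash
python3 -c "
from m import *
goto(503.7,233.7,110,-1.2)"
```

```text
pos [465.   11.9 108.5] yaw0 -1.49 tool [ 0.0658 -0.4455 -0.003 ] turn -0.0033 gap 42.5 F [ 0.4  0.4 -1.3] t 19.55
```

Request:
apply_moves --steps '[[[0.0137, -0.089, 0, 0], [0.0137, -0.089, 0, 0], [0.0137, -0.089, 0, 0], [0.0137, -0.089, 0, 0], [0.0137, -0.089, 0, -0.003], [0, 0, 0, 0], [0, 0, 0, 0]]]'

```text
time: 20.42
position: [504.2, 232.7, 108.0]
eef_rot: [[1.0, -0.022, -0.003], [-0.022, -1.0, -0.002], [-0.003, 0.002, -1.0]]
wrist_force: [0.4, -2.0, -2.1]
finger_gap: 42.2
gripper_force: 81.9
```

```bash
python3 -c "
from m import *
goto(505,233.3,17,-1.2)"
```

```text
pos [504.2 232.7 108. ] yaw0 -1.23 tool [ 0.0021 -0.0016  0.182 ] turn -0.0004 gap 42.2 F [ 0.4 -2.  -2.1] t 20.43
```

Request:
apply_moves --steps '[[[0, 0, 0.08, 0], [0, 0, 0.06, 0], [0, 0, 0.03, 0], [0, 0, 0.012, 0], [0, 0, 0, 0], [0, 0, 0, 0]]]'

```text
time: 21.18
position: [505.4, 233.6, 18.0]
eef_rot: [[1.0, -0.02, -0.001], [-0.02, -1.0, 0.001], [-0.001, -0.001, -1.0]]
wrist_force: [0.0, 1.2, -2.2]
finger_gap: 42.4
gripper_force: 81.9
```

Request:
apply_moves --steps '[[[0, 0, 0, 0], [0, 0, 0, 0], [0, 0, 0, 0], [0, 0, 0, 0], [0, 0, -0.06, 0], [0, 0, -0.08, 0], [0, 0, -0.08, 0], [0, 0, -0.04, 0], [0, 0, 0, 0]]]' --gripper 1

```text
time: 22.3
position: [505.9, 234.0, 148.7]
eef_rot: [[1.0, -0.02, 0.001], [-0.02, -1.0, 0.002], [0.001, -0.002, -1.0]]
wrist_force: [0.3, -0.3, -0.4]
finger_gap: 85.7
gripper_force: 0.0
```

```bash
python3 -c "
from m import *
goto(426,-206.5,150,-6.7)"
```

```text
pos [505.9 234.  148.7] yaw0 -1.14 tool [-0.1423  0.8841 -0.0041] turn 0.0618 gap 85.7 F [ 0.3 -0.3 -0.4] t 22.3
```

Request:
apply_moves --steps '[[[-0.0158, 0.0982, 0, 0], [-0.0158, 0.0982, 0, 0], [-0.0158, 0.0982, 0, 0], [-0.0158, 0.0982, 0, 0], [-0.0158, 0.0982, 0, 0], [-0.0158, 0.0982, 0, 0], [-0.0158, 0.0982, 0, 0], [-0.0158, 0.0982, 0, 0], [-0.0158, 0.0982, 0, 0], [0, 0, 0, 0.062], [0, 0, 0, 0], [0, 0, 0, 0]]]'

```text
time: 23.8
position: [425.2, -205.7, 147.0]
eef_rot: [[0.994, -0.113, -0.003], [-0.113, -0.994, 0.001], [-0.003, -0.0, -1.0]]
wrist_force: [0.6, -0.4, -0.4]
finger_gap: 85.2
gripper_force: 0.0
```

```bash
python3 -c "
from m import *
im,s=whites('w8.png'); m=im.min(2); 
p=proj('wrist',[[426,-206,28]],s)[0].astype(int); print(p)
z=np.zeros(m.shape,bool); z[p[1]-55:p[1]+55,p[0]-50:p[0]+50]=1
for t in(205,215,222): blobs(z&(m>t),28,'wrist',s,400,9000)
goto(426,-206.7,8,-6.7,s)"
```

```text
[297, 161, 45, 59, 2507] ctr [ 424.3 -209.1] size 57.5 41.3 yaw -5.9
[607, 285, 33, 65, 1541] ctr [ 238.3 -523.8] size 87.4 33.5 yaw 11.3
[315 189]
[298, 162, 43, 57, 2009] ctr [ 424.9 -208.7] size 55.1 40.0 yaw -5.1
pos [ 425.2 -205.7  147. ] yaw0 -6.51 tool [0.0028 0.0018 0.278 ] turn 0.0022 gap 85.2 F [ 0.6 -0.4 -0.4] t 23.8
```

Request:
apply_moves --steps '[[[0, 0.0065, 0.08, -0.006], [0, 0, 0.08, 0], [0, 0, 0.08, 0], [0, 0, 0.041, 0], [0, 0, 0, 0], [0, 0, 0, 0]]]'

```text
time: 24.6
position: [425.0, -209.8, 7.6]
eef_rot: [[0.994, -0.106, -0.001], [-0.106, -0.994, -0.0], [-0.001, 0.0, -1.0]]
wrist_force: [-0.7, 0.6, 0.8]
finger_gap: 85.2
gripper_force: 0.0
```

Request:
apply_moves --steps '[[[0, 0, 0, 0], [0, 0, 0, 0], [0, 0, 0, 0], [0, 0, 0, 0], [0, 0, 0, 0]]]' --gripper 0

```text
time: 25.22
position: [424.9, -210.2, 8.1]
eef_rot: [[0.994, -0.107, -0.001], [-0.107, -0.994, -0.001], [-0.001, 0.001, -1.0]]
wrist_force: [-1.3, 0.1, 8.2]
finger_gap: 41.9
gripper_force: 82.0
```

Request:
apply_moves --steps '[[[0, 0, -0.06, 0], [0, 0, -0.07, 0], [0, 0, -0.07, 0], [0, 0, 0, -0.052], [0, 0, 0, 0]]]'

```text
time: 25.85
position: [424.5, -210.3, 107.4]
eef_rot: [[1.0, -0.027, -0.002], [-0.027, -1.0, -0.0], [-0.002, 0.0, -1.0]]
wrist_force: [0.6, 0.5, -2.6]
finger_gap: 42.0
gripper_force: 82.4
```

```bash
python3 -c "
from m import *
goto(432.5,235.2,110,-1.2)"
```

```text
pos [ 424.5 -210.3  107.4] yaw0 -1.55 tool [-0.0081 -0.8911 -0.0054] turn -0.0039 gap 42.0 F [ 0.6  0.5 -2.6] t 25.85
```

Request:
apply_moves --steps '[[[0.015, -0.099, 0, 0], [0.015, -0.099, 0, 0], [0.015, -0.099, 0, 0], [0.015, -0.099, 0, 0], [0, -0.099, 0, 0], [-0.017, -0.099, 0, 0], [-0.017, -0.099, 0, 0], [-0.017, -0.099, 0, 0], [-0.017, -0.099, 0, -0.004], [0, 0, 0, 0], [0, 0, 0, 0]]]'

```text
time: 27.22
position: [431.6, 234.6, 106.4]
eef_rot: [[1.0, -0.02, -0.004], [-0.02, -1.0, -0.002], [-0.004, 0.002, -1.0]]
wrist_force: [-0.1, -1.4, -1.7]
finger_gap: 42.5
gripper_force: 82.4
```

```bash
python3 -c "
from m import *
goto(432.5,235.2,18,-1.2)"
```

```text
pos [431.6 234.6 106.4] yaw0 -1.16 tool [ 0.0024 -0.0015  0.1768] turn 0.0005 gap 42.5 F [-0.1 -1.4 -1.7] t 27.23
```

Request:
apply_moves --steps '[[[0, 0, 0.08, 0], [0, 0, 0.06, 0], [0, 0, 0.03, 0], [0, 0, 0.008, 0], [0, 0, 0, 0], [0, 0, 0, 0]]]'

```text
time: 27.98
position: [432.7, 235.5, 18.8]
eef_rot: [[1.0, -0.02, -0.001], [-0.02, -1.0, 0.001], [-0.001, -0.001, -1.0]]
wrist_force: [-0.7, -0.2, -2.1]
finger_gap: 42.3
gripper_force: 82.4
```

Request:
apply_moves --steps '[[[0, 0, 0, 0], [0, 0, 0, 0], [0, 0, 0, 0], [0, 0, 0, 0], [0, 0, -0.06, 0], [0, 0, -0.1, 0], [0.01, 0.05, -0.1, 0], [0.03, 0.08, -0.1, 0], [0.04, 0.08, 0, 0], [0, 0, 0, 0], [0, 0, 0, 0]]]' --gripper 1

```text
time: 29.35
position: [469.2, 132.0, 195.2]
eef_rot: [[1.0, -0.02, -0.003], [-0.02, -1.0, 0.0], [-0.003, -0.0, -1.0]]
wrist_force: [-0.7, 0.3, -0.1]
finger_gap: 85.3
gripper_force: 0.0
```

```bash
python3 -c "
from m import *; import pickle
im,s=snap('wrist','w9.png'); pickle.dump((im,s),open('w9.pkl','wb')); m=im.min(2)
print(np.round(s['position'],1))
for i,k in enumerate([(431.7,235.2),(503.7,233.7),(575.7,232.2)]):
  p=proj('wrist',[[*k,36]],s)[0].astype(int); z=np.zeros(m.shape,bool)
  R=np.array([[k[0]+a,k[1]+b,36] for a in(-36,36) for b in (-30,30)]); q=proj('wrist',R,s); a=q.min(0).astype(int);b=q.max(0).astype(int)
  z[a[1]:b[1],a[0]:b[0]]=1
  for t in (140,170):blobs(z&(m>t),36,'wrist',s,300,9000)
cv2.imwrite('pics/c9.png',cv2.resize(im[:,:,::-1],(800,500)))
"
```

```text
[469.2 132.  195.2]
[204, 183, 49, 56, 2320] ctr [435.9 229.8] size 65.1 52.2 yaw -1.1
[197, 118, 52, 61, 2771] ctr [505.2 228.1] size 62.5 51.8 yaw -1.1
[213, 125, 25, 36, 523] ctr [511.5 226.1] size 36.1 25.1 yaw -1.5
[186, 43, 59, 68, 3272] ctr [574.8 227.2] size 61.0 53.1 yaw -1.2
[194, 44, 38, 54, 1367] ctr [580.6 229.8] size 47.8 32.9 yaw -1.6
```

View pics/c9.png

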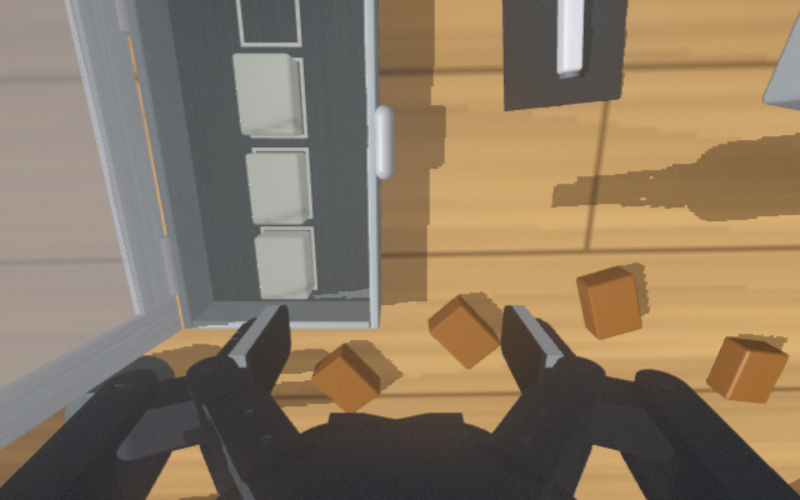

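All three blanks sit inside outlines 0–2, at about (285,265), (280,187) and (270,95) in the view, all squared. The brown ones are untouched and the chisel is on the mat. Now the dial.

Request:
apply_moves --steps '[[[0.027, 0.1, 0, 0], [0.027, 0.1, 0, 0], [0.027, 0.1, 0, 0], [0.027, 0.1, 0, 0], [0.027, 0.1, 0, 0], [0.027, 0.1, 0, 0], [0.027, 0.1, 0, 0], [0.027, 0.1, 0, 0], [0, 0, 0, 0], [0, 0, 0, 0]]]'

```text
time: 30.65
position: [570.0, -268.0, 194.4]
eef_rot: [[1.0, -0.017, -0.003], [-0.017, -1.0, 0.002], [-0.003, -0.002, -1.0]]
wrist_force: [-0.1, 0.4, 0.1]
finger_gap: 85.2
gripper_force: 0.0
```

```bash
python3 -c "
from m import *; import pickle
im,s=snap('wrist','w10.png'); pickle.dump((im,s),open('w10.pkl','wb'))
print(np.round(s['position'],1),np.round(s['joint_positions'],1))
c=proj('wrist',[[624,-275,63]],s)[0].astype(int); print(c)
a,b=max(c[0]-100,0),max(c[1]-100,0); print('off',a,b)
cv2.imwrite('pics/c10.png',cv2.resize(im[b:b+200,a:a+200,::-1],(600,600),interpolation=cv2.INTER_CUBIC))"
```

```text
[ 570.  -268.   194.4] [ 28.7  42.6 -14.1  90.6  12.6  48.5 -81.2]
[322 131]
off 222 31
```

View pics/c10.png

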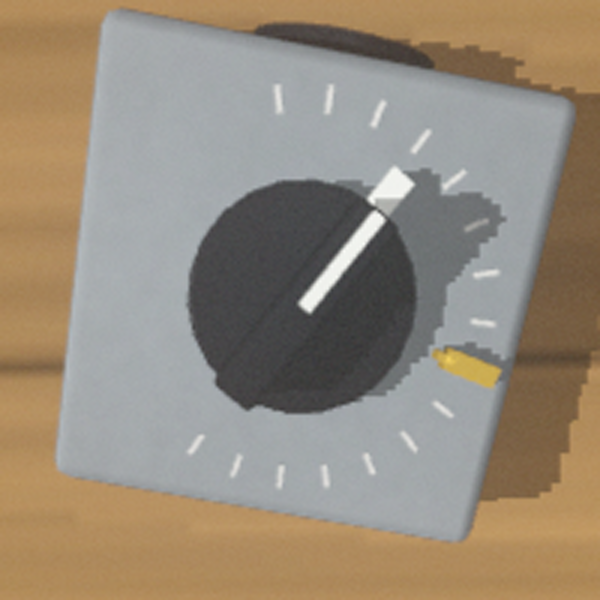

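The crop shows the disc centred at (303,296), the stripe from (306,306) to (377,217), the pointer tip near (406,176) and the tab inner tip at (436,357).

```bash
python3 -c "
from m import *; import pickle
im,s=pickle.load(open('w10.pkl','rb'))
r=lambda a,b,z: ray('wrist',[(222+a/3-.33,31+b/3-.33)],z,s)[0,:2]
c=r(303,296,63); print('axis',c, 'rad', r(417,296,63)-c)
print('stripe',r(306,306,93),r(377,217,93)); v=r(377,217,93)-r(306,306,93); print(np.degrees(np.arctan2(v[1],v[0])))
for z in (58,63,70):
  p=r(406,174,z)-c; q=r(436,357,z)-c; print(z,p,np.hypot(*p),np.degrees(np.arctan2(p[1],p[0])),q,np.hypot(*q),np.degrees(np.arctan2(q[1],q[0])))
print('barends93',r(238,404,93),r(385,205,93))
goto(c[0],c[1],120,-45,s)
"
```

```text
axis [ 625.63317556 -275.08726062] rad [ -0.58908136 -35.53405438]
stripe [ 624.63576629 -275.32143923] [ 647.89929028 -294.76973078]
-39.89560229455679
58 [ 35.52234825 -31.92484189] 47.76015865346793 -41.94684397798407 [-20.26088476 -42.95157522] 47.4904334071461 -115.25393569306996
63 [ 35.17165087 -31.26069053] 47.056092034654206 -41.63080997382114 [-19.61515987 -42.09045997] 46.436637657708765 -114.9866437154723
70 [ 34.68067455 -30.33087863] 46.07289209070749 -41.17215662205399 [-18.71114501 -40.88489862] 44.96311691378035 -114.59139947278348
barends93 [ 597.36461732 -255.49304547] [ 650.94340962 -296.88434744]
pos [ 570.  -268.   194.4] yaw0 -0.98 tool [0.112  0.0126 0.1485] turn 0.4891 gap 85.2 F [-0.1  0.4  0.1] t 30.65
```

Axis (625.2,−275.2) with radius 35.5 mm checks out. The bar is at −40.5° and the index at −115°, so 74° clockwise. To stay in joint 7's range I'll grip with the tool at yaw 139.5°.

Request:
apply_moves --steps '[[[0.056, 0.0063, 0, 0], [0.056, 0.0063, 0, 0], [0, 0, 0, -0.112], [0, 0, 0, -0.112], [0, 0, 0, -0.112], [0, 0, 0, -0.112], [0, 0, 0, -0.112], [0, 0, 0, -0.112], [0, 0, 0, -0.112], [0, 0, 0, -0.112], [0, 0, 0, -0.112], [0, 0, 0, -0.112]]]'

```text
time: 32.2
position: [626.1, -275.0, 195.2]
eef_rot: [[-0.178, 0.984, -0.002], [0.984, 0.178, 0.001], [0.001, -0.002, -1.0]]
wrist_force: [-0.6, -0.1, -0.7]
finger_gap: 85.5
gripper_force: 0.0
```

Request:
apply_moves --steps '[[[0, 0, 0, -0.11], [0, 0, 0, -0.11], [0, 0, 0, -0.11], [0, 0, 0, -0.11], [0, 0, 0, 0], [0, 0, 0, 0]]]'

```text
time: 32.95
position: [625.9, -276.5, 195.2]
eef_rot: [[-0.757, 0.653, -0.002], [0.653, 0.757, 0.0], [0.002, -0.001, -1.0]]
wrist_force: [0.4, -0.3, 0.1]
finger_gap: 85.2
gripper_force: 0.0
```

```bash
python3 -c "
from m import *
goto(625.2,-275.2,70,139.5); print(np.round(bot.get_state()['joint_positions'],1))"
```

```text
pos [ 625.9 -276.5  195.2] yaw0 139.23 tool [0.0023 0.0014 0.2503] turn -0.003 gap 85.2 F [ 0.4 -0.3  0.1] t 32.95
[ 42.6  53.4 -49.5  79.1  41.7  66.6  37.4]
```

Request:
apply_moves --steps '[[[0.0023, 0.0014, 0.06, -0.003], [0, 0, 0.06, 0], [0, 0, 0.06, 0], [0, 0, 0.05, 0], [0, 0, 0.018, 0], [0, 0, 0, 0], [0, 0, 0, 0]]]'

```text
time: 33.83
position: [626.0, -276.5, 72.4]
eef_rot: [[-0.761, 0.649, 0.0], [0.649, 0.761, -0.0], [-0.0, -0.0, -1.0]]
wrist_force: [0.1, -0.5, -0.0]
finger_gap: 85.4
gripper_force: 0.0
```

```bash
python3 -c "
from m import *
goto(625.2,-275.2,70,139.5); print(np.round(bot.get_state()['joint_positions'],1))"
```

```text
pos [ 626.  -276.5   72.4] yaw0 139.52 tool [0.0029 0.001  0.0048] turn 0.0003 gap 85.4 F [ 0.1 -0.5 -0. ] t 33.83
[ 41.2  61.4 -45.1  83.7  48.9  55.7  32.3]
```

Within 1.5 mm of the axis. I'll close gently and then turn 74° (+0.826 units).

Request:
apply_moves --steps '[[[0.003, 0.001, 0.003, 0], [0, 0, 0, 0], [0, 0, 0, 0], [0, 0, 0, 0], [0, 0, 0, 0], [0, 0, 0, 0], [0, 0, 0, 0]]]' --gripper 0 --newtons 50

```text
time: 34.7
position: [624.9, -274.5, 69.9]
eef_rot: [[-0.761, 0.649, -0.001], [0.649, 0.761, 0.001], [0.001, 0.0, -1.0]]
wrist_force: [1.9, 2.5, 1.7]
finger_gap: 13.0
gripper_force: 52.1
```

Request:
apply_moves --steps '[[[0, 0, 0, 0.083], [0, 0, 0, 0.083], [0, 0, 0, 0.083], [0, 0, 0, 0.083], [0, 0, 0, 0.083], [0, 0, 0, 0.083], [0, 0, 0, 0.083], [0, 0, 0, 0.083], [0, 0, 0, 0.083], [0, 0, 0, 0.079], [0, 0, 0, 0], [0, 0, 0, 0]]]'

```text
time: 36.2
position: [624.4, -274.6, 69.9]
eef_rot: [[0.417, 0.909, -0.002], [0.909, -0.417, 0.001], [-0.0, -0.002, -1.0]]
wrist_force: [0.2, 3.1, 4.8]
finger_gap: 12.8
gripper_force: 52.5
```

```bash
python3 -c "
from m import *
goto(625.2,-275.2,70,65); print(np.round(bot.get_state()['joint_positions'],1),bot.get_state()['torque'])"
```

```text
pos [ 624.4 -274.6   69.9] yaw0 65.34 tool [-0.0005  0.002  -0.0002] turn 0.0037 gap 12.8 F [0.2 3.1 4.8] t 36.2
[ 33.8  57.3 -28.2  84.5  33.2  46.7 -31.2] [ 0.66570676 -0.00135232  0.02620585]
```

Request:
apply_moves --steps '[[[0, 0, 0, 0], [0, 0, 0, 0], [0, 0, 0, 0], [0, 0, 0, 0], [0, 0, -0.05, 0], [0, 0, -0.08, 0], [0, 0, -0.08, 0], [-0.05, 0, -0.04, 0], [-0.05, 0, 0, 0], [0, 0, 0, 0], [0, 0, 0, 0]]]' --gripper 1

```text
time: 37.58
position: [602.9, -319.7, 193.1]
eef_rot: [[0.419, 0.908, -0.004], [0.908, -0.419, 0.002], [0.0, -0.005, -1.0]]
wrist_force: [-0.8, 0.7, -1.0]
finger_gap: 85.4
gripper_force: 0.0
```

```bash
python3 -c "
from m import *; import pickle
im,s=snap('wrist','w11.png'); pickle.dump((im,s),open('w11.pkl','wb'))
print(np.round(s['position'],1))
c=proj('wrist',[[625,-275,63]],s)[0].astype(int); print(c)
a,b=max(c[0]-100,0),max(c[1]-100,0); print('off',a,b)
cv2.imwrite('pics/c11.png',cv2.resize(im[b:b+200,a:a+200,::-1],(600,600),interpolation=cv2.INTER_CUBIC))"
```

```text
[ 602.9 -319.7  193.1]
[318 136]
off 218 36
```

View pics/c11.png

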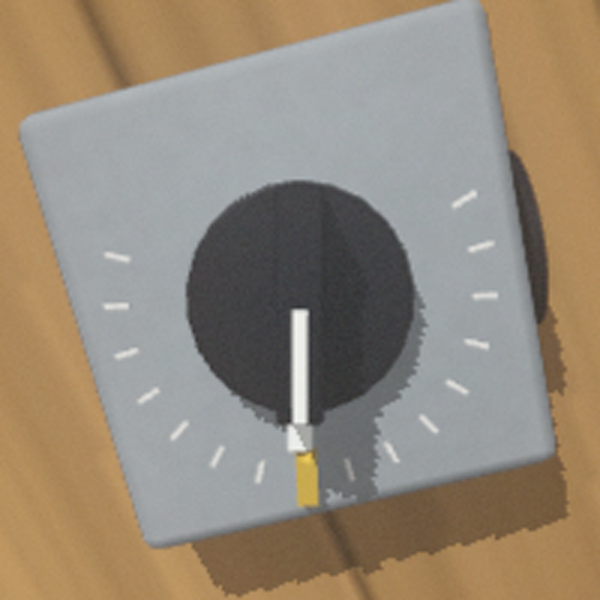

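The pointer tip (299,450) meets the tab (306,456), about 2 mm off sideways, well inside 6 mm. Next is the lid. I'll check the chisel and estimate the lid angle from the scene camera while rising.

Request:
apply_moves --steps '[[[0, 0, -0.1, -0.09], [0, 0, -0.1, -0.09], [0, 0, -0.08, -0.081], [0, 0, 0, 0]]]' --gripper 0

```text
time: 38.12
position: [606.2, -319.0, 338.0]
eef_rot: [[0.021, 1.0, 0.005], [1.0, -0.021, -0.001], [-0.0, 0.005, -1.0]]
wrist_force: [0.5, 0.0, -0.4]
finger_gap: 12.5
gripper_force: 0.0
```

```bash
python3 -c "
from m import *
K,R,o=cam('scene')
for uv in [(403,107),(367,103),(441,145),(403,122)]:
  d=R@np.linalg.inv(K)@np.array([*uv,1.]); 
  # lid plane through hinge line (y=321,z=50), find angle for which point at distance
  for x in (540,379,701):
    p=o+d*((x-o[0])/d[0]); print(uv,x,p.round(0),'dist',round(float(np.hypot(p[1]-321,p[2]-50))),'th',round(float(np.arctan2(p[2]-50,321-p[1])),2))
im,s=snap('scene','s12.png'); goto(560,440,320,88.8)
"
```

```text
(403, 107) 540 [540. 358. 239.] dist 192 th 1.77
(403, 107) 379 [379. 571. 128.] dist 262 th 2.84
(403, 107) 701 [701. 145. 349.] dist 347 th 1.04
(367, 103) 540 [540. 190. 297.] dist 279 th 1.08
(367, 103) 379 [379. 365. 199.] dist 155 th 1.86
(367, 103) 701 [701.  16. 394.] dist 460 th 0.85
(441, 145) 540 [540. 629.   8.] dist 311 th -3.01
(441, 145) 379 [ 379.  904. -155.] dist 618 th -2.8
(441, 145) 701 [701. 354. 172.] dist 126 th 1.84
(403, 122) 540 [540. 369. 184.] dist 142 th 1.92
(403, 122) 379 [379. 585.  61.] dist 264 th 3.1
(403, 122) 701 [701. 154. 307.] dist 307 th 0.99
pos [ 604.9 -319.2  335.5] yaw0 88.77 tool [ 1.516  -0.1225  0.0313] turn -0.0004 gap 4.5 F [-0.1 -0.  -1.3] t 38.17
```

The lip at (540,358,239) gives a lid angle of about 1.8, as expected. I'll pass over it at z≈330 to the far side of the lid.

Request:
apply_moves --steps '[[[0.09, -0.007, 0, 0], [0.09, -0.007, 0, 0], [0.09, -0.007, 0, 0], [0.09, -0.007, 0, 0], [0.09, -0.007, 0, 0], [0.09, -0.007, 0, 0], [0.09, -0.007, 0, 0], [0.09, -0.007, 0, 0], [0.09, -0.007, 0, 0], [0.09, -0.007, 0, 0], [0, 0, 0, 0]]]'

```text
time: 39.55
position: [576.7, 135.8, 333.2]
eef_rot: [[0.014, 1.0, -0.006], [1.0, -0.014, 0.003], [0.003, -0.006, -1.0]]
wrist_force: [-0.5, -0.7, 0.2]
finger_gap: -0.3
gripper_force: 0.0
```

```bash
python3 -c "
from m import *
goto(541,440,320,88.8); print(np.round(bot.get_state()['joint_positions'],1))"
```

```text
pos [576.7 135.8 333.2] yaw0 89.19 tool [ 0.6073 -0.0798  0.0285] turn 0.0043 gap -0.3 F [-0.5 -0.7  0.2] t 39.55
[  5.7  35.4 -42.1  86.2  24.4  68.1 -41.2]
```

Request:
apply_moves --steps '[[[0.087, -0.0114, 0, 0], [0.087, -0.0114, 0, 0], [0.087, -0.0114, 0, 0], [0.087, -0.0114, 0, 0], [0.087, -0.0114, 0, 0], [0.087, -0.0114, 0, 0], [0.087, -0.0114, 0, 0.004], [0, 0, 0, 0], [0, 0, 0, 0]]]'

```text
time: 40.67
position: [546.4, 434.0, 333.1]
eef_rot: [[0.03, 1.0, -0.003], [1.0, -0.03, -0.003], [-0.003, -0.003, -1.0]]
wrist_force: [0.2, -0.6, -1.1]
finger_gap: 0.1
gripper_force: 0.0
```

```bash
python3 -c "
from m import *
im,s=snap('wrist','w13.png'); goto(541,440,195,88.8,s); print(np.round(s['joint_positions'],1))"
```

```text
pos [546.4 434.  333.1] yaw0 88.29 tool [ 0.0126 -0.0104  0.2762] turn -0.0057 gap 0.1 F [ 0.2 -0.6 -1.1] t 40.67
[-25.7  44.4 -38.3  65.7  26.3  78.4 -62.7]
```

View pics/w13.png

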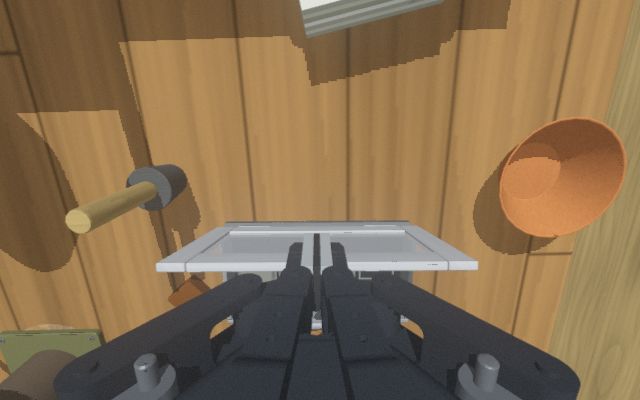

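Looking down behind the lid, its free edge spans (160–475, 268). The mallet at (160,185) and the bowl at (560,180) are well clear. Descend behind it.

Request:
apply_moves --steps '[[[0.014, -0.008, 0, -0.005], [0, 0, 0.07, 0], [0, 0, 0.07, 0], [0, 0, 0.07, 0], [0, 0, 0.066, 0], [0, 0, 0, 0], [0, 0, 0, 0]]]'

```text
time: 41.6
position: [542.6, 443.1, 198.3]
eef_rot: [[0.022, 1.0, -0.001], [1.0, -0.022, 0.002], [0.002, -0.001, -1.0]]
wrist_force: [-0.1, -0.8, 1.8]
finger_gap: 0.2
gripper_force: 0.0
```

Request:
apply_moves --steps '[[[-0.04, 0, 0, 0], [-0.03, 0, 0, 0], [-0.02, 0, 0, 0], [-0.02, 0, 0, 0], [-0.02, 0, 0, 0], [-0.01, 0, 0, 0], [0, 0, 0, 0]]]'

```text
time: 42.48
position: [540.6, 373.7, 197.4]
eef_rot: [[0.021, 1.0, -0.001], [1.0, -0.021, 0.002], [0.002, -0.001, -1.0]]
wrist_force: [0.5, 4.0, 2.2]
finger_gap: -0.1
gripper_force: 0.0
```

Contact (4 N). Push the lid round its arc.

Request:
apply_moves --steps '[[[-0.022, 0, 0, 0], [-0.021, 0, 0, 0], [-0.021, 0, 0, 0], [-0.027, 0, 0.002, 0], [-0.027, 0, 0.002, 0], [-0.027, 0, 0.002, 0], [-0.028, 0, 0.01, 0], [-0.028, 0, 0.01, 0], [-0.028, 0, 0.01, 0], [0, 0, 0, 0]]]'

```text
time: 43.72
position: [537.9, 254.4, 177.4]
eef_rot: [[0.024, 1.0, -0.004], [1.0, -0.024, -0.005], [-0.005, -0.004, -1.0]]
wrist_force: [0.5, -0.2, -0.1]
finger_gap: -0.1
gripper_force: 0.0
```

```bash
python3 -c "
from m import *
goto(541,259,181,88.8); im,s=snap('side','sd14.png'); cv2.imwrite('pics/c14.png',cv2.resize(im[150:350,130:380,::-1],(750,600)))"
```

```text
pos [537.9 254.4 177.4] yaw0 88.65 tool [ 0.0093  0.0059 -0.0072] turn -0.0016 gap -0.1 F [ 0.5 -0.2 -0.1] t 43.73
```

View pics/c14.png

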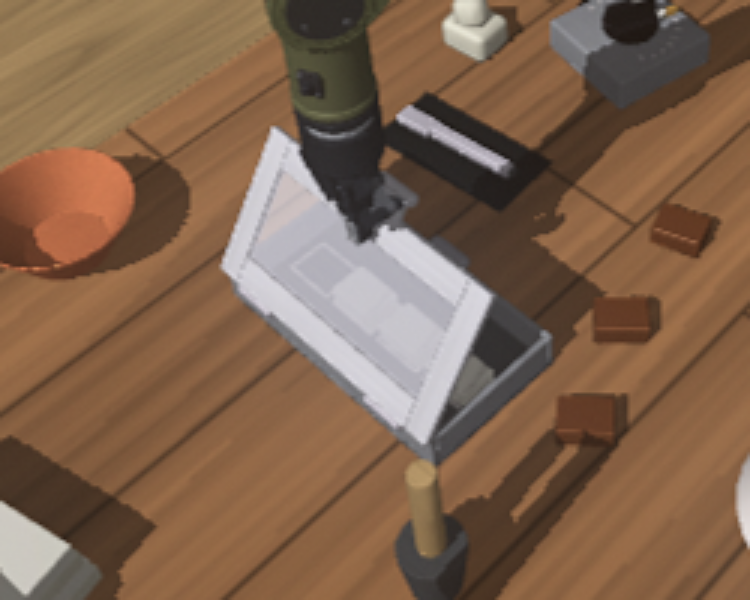

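The lid has swung to about 1 rad with the fingertip at its outer edge (365,235), and the chisel is still on the mat. Continuing down.

Request:
apply_moves --steps '[[[-0.02, 0.001, 0.016, 0], [-0.02, 0.001, 0.016, 0], [-0.02, 0, 0.016, 0], [-0.017, 0, 0.024, 0], [-0.017, 0, 0.024, 0], [-0.017, 0, 0.024, 0], [-0.009, 0, 0.022, 0], [-0.009, 0, 0.022, 0], [-0.009, 0, 0.02, 0], [0, 0, 0, 0]]]'

```text
time: 45.02
position: [536.5, 188.5, 85.7]
eef_rot: [[0.021, 1.0, -0.004], [1.0, -0.021, -0.001], [-0.001, -0.004, -1.0]]
wrist_force: [0.4, 0.2, -0.8]
finger_gap: 0.3
gripper_force: 0.0
```

```bash
python3 -c "
from m import *
goto(541,165,62,88.8)"
```

```text
pos [536.5 188.5  85.7] yaw0 88.79 tool [-0.0468  0.0101  0.0473] turn -0.0001 gap 0.3 F [ 0.4  0.2 -0.8] t 45.02
```

Request:
apply_moves --steps '[[[-0.023, 0.005, 0, 0], [-0.023, 0.005, 0, 0], [0, 0, 0.01, 0], [0, 0, 0.01, 0], [0, 0, 0, 0]]]'

```text
time: 45.65
position: [541.5, 166.0, 76.2]
eef_rot: [[0.021, 1.0, -0.003], [1.0, -0.021, -0.0], [-0.0, -0.003, -1.0]]
wrist_force: [-0.3, -0.1, 0.1]
finger_gap: 0.2
gripper_force: 0.0
```

Request:
apply_moves --steps '[[[0, 0, 0.008, 0], [0, 0, 0.008, 0], [0, 0, 0, 0]]]'

```text
time: 46.02
position: [541.7, 165.5, 69.0]
eef_rot: [[0.021, 1.0, -0.002], [1.0, -0.021, -0.002], [-0.002, -0.002, -1.0]]
wrist_force: [-0.1, -2.4, 5.5]
finger_gap: 0.1
gripper_force: 2.5
```

Request:
apply_moves --steps '[[[0, 0, 0.006, 0], [0, 0, 0.004, 0], [0, 0, 0, 0]]]'

```text
time: 46.4
position: [541.6, 165.1, 63.7]
eef_rot: [[0.021, 1.0, -0.003], [1.0, -0.021, -0.002], [-0.002, -0.003, -1.0]]
wrist_force: [-0.5, -2.0, 4.0]
finger_gap: -0.3
gripper_force: 1.7
```

Request:
apply_moves --steps '[[[0, 0, 0.006, 0], [0, 0, 0.004, 0], [0, 0, 0, 0]]]'

```text
time: 46.78
position: [541.8, 165.6, 60.0]
eef_rot: [[0.021, 1.0, -0.001], [1.0, -0.021, -0.001], [-0.001, -0.001, -1.0]]
wrist_force: [-3.1, -5.3, 15.9]
finger_gap: 0.2
gripper_force: 8.0
```

Request:
apply_moves --steps '[[[0, 0, 0.003, 0], [0, 0, 0.002, 0], [0, 0, 0, 0]]]'

```text
time: 47.15
position: [541.9, 165.7, 59.7]
eef_rot: [[0.021, 1.0, 0.0], [1.0, -0.021, -0.002], [-0.002, 0.0, -1.0]]
wrist_force: [-7.4, -6.2, 35.9]
finger_gap: 0.2
gripper_force: 17.9
```

Rigid stop at z≈60, which is the shut height. Retract and inspect.

Request:
apply_moves --steps '[[[0, 0, -0.03, 0], [0, 0, -0.08, 0], [0, 0, -0.1, 0], [0, 0, -0.1, 0], [-0.08, 0, -0.08, 0], [-0.1, 0, 0, 0], [-0.1, 0, 0, 0], [0, 0, 0, 0], [0, 0, 0, 0]]]'

```text
time: 48.28
position: [539.4, 27.3, 251.2]
eef_rot: [[0.02, 1.0, -0.002], [1.0, -0.02, 0.002], [0.002, -0.002, -1.0]]
wrist_force: [0.4, 0.6, -0.6]
finger_gap: 0.3
gripper_force: 0.0
```

```bash
python3 -c "
from m import *
im,s=snap('side','sd15.png'); a=cv2.resize(im[150:330,180:400,::-1],(488,400)); im,s=snap('wrist','w15.png'); b=cv2.resize(im[:,:,::-1],(800,500))
print(s['position'])
sc,_=snap('scene','s15.png'); c=cv2.resize(sc[130:300,200:450,::-1],(588,400))
o=np.zeros((600,800,3),np.uint8); o[:300,:400]=cv2.resize(a,(400,300)); o[:300,400:]=cv2.resize(c,(400,300)); o[300:,:480]=cv2.resize(b,(480,300)); cv2.imwrite('pics/f15.png',o)"
```

```text
[539.38453567  28.05385741 251.28550862]
```

View pics/f15.png

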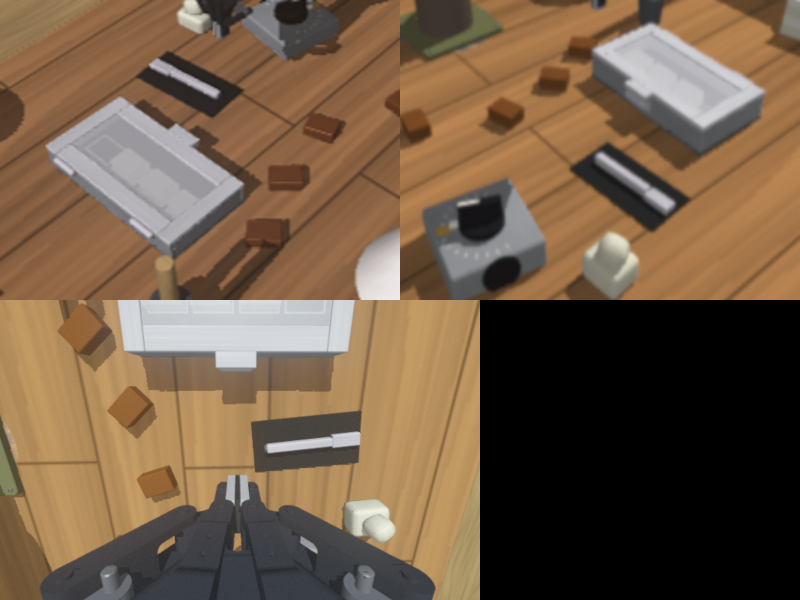

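The lid is flat and shut, with the blanks under the window. The chisel is on the mat, the pointer is at the tab, and the mallet and fragment are standing. The arm touches nothing, so I'll hand in.

```bash
python3 -c "
from plant import bot
print(bot.close_job())"
```

```text
the job is handed in; nothing more can be done
None
```

I handed the job in at about 48 s: three blanks are in bays 0–2, the chisel is on the mat, the dial pointer is about 2 mm from the index tab, and the lid is pressed to its rigid stop with the bystanders left alone; no pass/fail verdict came back.

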